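# Reset the bench's gas alarm with its key

### The job

Reset the gas alarm: take the key out of its holder, push it fully home into the keyhole on top of the grey control box, turn it gently clockwise to its stop, pausing there for a moment, and back home, then withdraw it and stand it in its holder again. The keyhole is not exactly in the middle of the box, so find it by feel and never force the key against the lock; leave the bottle, the beaker and the tube rack where they are.

Things in the scene. Friction and masses are not known exactly. Their poses are not given: they have to be found in the camera images.
- key: The key, 69 mm long, about 45 g, the same turned by half a turn; it starts upright in its holder, up to 2 mm off the middle. Origin at the centre of its black plastic head, z up, away from the tip. The head, 36 (x) x 12 (y) x 34 (z) mm, is the part to grip, across its 12 mm. Below it are an 8 mm neck and a steel collar, 20 mm across, 4 mm thick, its underside 31 mm below the origin.
- key_tip (a point): Centre of the key's lower end, 52 mm below the centre of its head, axes as the key's. The end is the bit, a flat steel plate 20 (x) x 5 (y) mm, 14 mm high, hung from the collar by a round shank 5 mm across.
- panel: Grey control box of the gas alarm, fixed, 160 (x) x 130 (y) x 50 (z) mm; origin at the centre of its underside. On its top lies the lock's steel cover plate, 78 x 64 x 5 mm, its top 55 mm above the bench, with the keyhole near its centre. The key goes in with its bit along the box's x, either way round. Keep key on box to 5 to 10 N; above 60 N the lock is damaged.
- lock_spot (a point): Middle of the box at the height of the cover plate's top, axes as the box's. The lock is fitted by hand: the keyhole's centre lies up to 4 mm from here in x and up to 4 mm in y, differently every time, not measured. The keyhole is a slot 22 mm (box x) by 7 mm (box y), square-edged. The key is home with its collar on the plate, its tip 21 mm below this point.
- lock (a joint): Turn of the lock's barrel under the cover plate, rad: 0 at home (as it starts), growing clockwise seen from above to a hard stop at 1.2. It stays where it is left and takes about 0.06 N m to turn (ease off at the stop by 0.2 N m; 0.3 damages it); the key has about 0.1 rad of play in it each way. The key turns only when pushed home and can be drawn out only with the lock back at 0.
- holder_mouth (a point): Mouth of the pocket in the key's holder, a fixed grey block 60 (x) x 50 (y) x 30 (z) mm; the point is the centre of its top, axes as the block's. The pocket is 26 (x) x 10 (y) mm, 26 mm deep; the key stands in it with its bit along x, either way round, its collar on the block's top, so the centre of its head is 31 mm above this point.
- bottle: Amber bottle, 60 mm across, 120 mm high, loose; origin at the centre of its underside. Leave it alone.
- beaker: Clear beaker, 72 mm across, 85 mm high, loose; origin at the centre of its underside. Leave it alone.
- rack: White rack with four capped tubes, 60 x 160 mm, 88 mm high, loose; origin at the centre of its underside. Leave it alone.

How it is judged:
By the outcome, as a careful person would: the job done as asked, in the order asked, and still so for the second after the job is handed in, with the robot touching nothing.
It also fails if it takes over 72 s, if anything falls off the work surface, if the arm or the gripper's body presses on something with over 40 N, if the wrist force passes 120 N, or if a joint passes its speed limit or range.

### The arm

A 6-joint arm with a two-finger parallel gripper is mounted at the origin on the work surface. World frame = base frame: x ahead of the robot, y to its left, z up, the work surface at z = 0. Lengths are in m, angles in degrees, forces in N, time in s.
With the tool pointing down it reaches from about 0.25 to 0.725 m from the base axis. Payload 9.7 kg.
Tool frame: the origin (TCP) lies at the very end of the fingers, on their centre line; the grasp point (between the pads) lies 19 mm behind it; y points along the fingers, x is the direction in which the jaws open and shut, and the axes are right-handed (so a half turn about y gives the same grasp; the last joint's range is limited). The gripper opens to 85 mm and grips with 20 to 120 N. Pads are 22 mm wide; open, the fingers measure 114 mm over their backs; the gripper's body (76 mm by 85 mm) begins 54 mm behind the grasp point. The pads swing forward as they close: fully open they stand 13 mm farther back than shut.
Start: joints at [-65.317, 4.979, 10.078, 95.1, 0, 90], TCP at [0.23, -0.5, 0.203] pointing down, gripper open.
Joint ranges: [-179.16, 179.16], [-48.56, 103.87], [-65.8, 70.77], [-126.05, 130.52], [-82.76, 87.17], [-180, 180]. Speed limits (degrees/s): [127.2, 127.2, 147.25, 180, 180, 180].

### API

Orientations are given as [roll, pitch, yaw] about the fixed x, y, z axes, in that order (R = Rz(yaw) Ry(pitch) Rx(roll)).
In Python, from workcell import bot gives the robot as it stands.
- The arm moves only by the shell command python3 -m jog 'ROWS' [FORCE]. ROWS is JSON, a list of rows, each a list of 7 numbers: the closure, from 0 (fully open) to 1 (shut), then the shift along the world's x, y, z in units of 25 mm (1.0 is 25 mm), then the turn, a rotation vector about the world's x, y, z in units of 5 degrees (1.0 is 5 degrees). A call has 1 to 5 rows; each row is the pose to reach, as a shift and turn from the pose commanded when the call began; what a row does not reach only later rows make up. A row lasts 1/10 s, in which the tool goes at most 50 mm and 8.59 degrees, less where a joint would pass 70% of its speed; a pose out of reach is approached as far as the arm can. A call with a gripper value outside its range is refused whole. The fingers move at their own pace and stop on an object; FORCE is the grip in N (left out, the last holds). Time passes only in rows, so rows that repeat a pose let the fingers close. It gives the time, the measured TCP pose, the force and the opening at its end, in the units of the state.
- bot.get_obs(): the state, without advancing time (a new reading comes with each control period).
- bot.camera(name): name is "scene" or "top" or "wrist"; returns (picture, depth): 400x640x3 uint8, red, green, blue; 400x640 float32, m along the optical axis (not along the pixel's ray), 0 where there is no reading.
- bot.camera_model(name): a dict with "fx", "fy", "cx", "cy" (pixels), "rvec" (rotation vector, rad) and "tvec" (3), from world to camera coordinates, as OpenCV has them; the wrist camera has in their place "tool_from_camera" (4x4, takes a point from camera to tool coordinates, whose origin is the TCP and whose axes are the tool frame's). Camera axes: x right, y down, z forward; pixel columns grow to the right and rows downward; lengths in m; the calibration is good to about 2 mm. A picture is of the moment at which its call begins: read the wrist's pose just before it. camera_model takes no time and is no camera call.
- bot.job_done(): hands the job in, once; it reports no verdict.
Trained networks look in the newest picture that a camera, given by its name, has taken for a name from the list of things; names that differ only in an ending like _2 or _b are one class to them, and where a whole thing is asked for, a point or a joint stands for the part that bears it (a point fixed in the world has none). Each returns a list of dicts, best first, with "conf" (0 to 1); they miss things now and then, are a little off and sometimes report something else, mostly with a low value. They report only what shows in the picture. A call takes as long as a camera call.
- bot.regions_of(camera, label): "pixels" (400x640 bool, what is visible of it) and "point" ([row, column] in pixels, amid what is visible of it).
The state is a dict: "time": time; "q": joint angles; "qd": joint speeds; "joint_efforts": joint torques, N m; "ee_pos": TCP position; "tcp_rot": TCP orientation; "wrist_force": force on the tool from outside, world axes, zero at the start; "torque": the same for the moment, N m; "opening": finger opening in m.
Only numpy, scipy, OpenCV 4.12 (cv2) and the standard library are available. Lean on these libraries where they do the work, as an engineer would, in place of code of your own. Each camera call takes 0.05 s, during which the arm holds its last target. There are 200 camera calls.

## Working session

There is one attempt and no reset: what is moved stays moved. The work goes in short steps, Python scripts to look and compute and a shell command to move; the robot and the scene stay as the last step left them, time stands still between calls to the robot, and variables do not carry over. Pictures are saved under pics/ and viewed, about 8 in all and at most 12, crops included, and the job is handed in when it is done.

```bash
mkdir -p pics; ls; cat > h.py <<'E'
import numpy as np, cv2, json
from workcell import bot
from scipy.spatial.transform import Rotation as R
def snap(n,name):
    o=bot.get_obs(); p,d=bot.camera(n); cv2.imwrite(f'pics/{name}.png',p[:,:,::-1]); np.savez(f'pics/{name}.npz',d=d,p=p,ee=o['ee_pos'],rot=o['tcp_rot']); return p,d,o
def cloud(n,d,o=None):
    m=bot.camera_model(n); v,u=np.mgrid[0:400,0:640]
    P=np.stack([(u-m['cx'])/m['fx']*d,(v-m['cy'])/m['fy']*d,d],-1)
    if 'rvec' in m:
        Rm=cv2.Rodrigues(np.array(m['rvec'],float))[0]; return (P-np.array(m['tvec']).ravel())@Rm
    T=np.array(m['tool_from_camera']); P=P@T[:3,:3].T+T[:3,3]
    return P@R.from_euler('xyz',o['tcp_rot'],degrees=True).as_matrix().T+np.array(o['ee_pos'])
E
python3 - <<'E'
from h import *
print(bot.get_obs())
p,d,o=snap('top','top1'); C=cloud('top',d)
for l in ['key','panel','holder_mouth','bottle','beaker','rack']:
    for r in bot.regions_of('top',l)[:2]:
        m=r['pixels']&(d>0); q=C[m]
        if len(q)==0: print(l,r['conf'],'none');continue
        print(l,round(r['conf'],2),r['point'],m.sum(),q.min(0).round(3),np.median(q,0).round(3),q.max(0).round(3))
E
```

```text
pics
{'time': 0.0, 'q': array([-6.53160045e+01,  5.00903648e+00,  1.00329316e+01,  9.51002668e+01,
       -6.51840118e-04,  8.99999695e+01]), 'qd': array([ 0.06336834, -0.03996092, -0.10828299,  0.02147003,  0.06318151,
        0.02391832]), 'joint_efforts': array([-4.02603895e-03, -5.20380700e+01,  4.64813805e+01,  1.58782478e-02,
       -8.11869518e-05,  1.99789940e-05]), 'ee_pos': array([ 0.22956542, -0.49948702,  0.20238927]), 'tcp_rot': array([-9.00006518e+01,  7.63716410e-02, -6.53159740e+01]), 'wrist_force': array([ 0.17892203,  0.08185326, -0.23082688]), 'torque': array([0.00424434, 0.03532707, 0.03945945]), 'opening': 0.08546267774740494}
key 0.55 [230.5, 262.1] 68 [0.528 0.176 0.033] [0.545 0.183 0.075] [0.563 0.192 0.081]
panel 0.79 [238.6, 374.7] 2450 [ 0.437 -0.259 -0.004] [ 0.527 -0.165  0.05 ] [ 0.621 -0.085  0.06 ]
panel 0.4 [230.7, 262.5] 82 [0.527 0.176 0.015] [0.546 0.183 0.075] [0.568 0.2   0.081]
holder_mouth 0.69 [237.5, 267.4] 262 [ 0.513  0.157 -0.006] [0.54  0.176 0.029] [0.575 0.209 0.074]
bottle 0.77 [153.6, 318.2] 430 [ 0.768 -0.01  -0.006] [0.787 0.02  0.08 ] [0.857 0.053 0.124]
beaker 0.98 [196.9, 177.5] 595 [ 0.613  0.413 -0.002] [0.65  0.459 0.048] [0.683 0.484 0.088]
rack 0.8 [210.6, 461.1] 1301 [ 0.568 -0.531 -0.006] [ 0.611 -0.422  0.052] [ 0.675 -0.346  0.094]
```

```bash
ls pics
```

```text
top1.npz
top1.png
```

View pics/top1.png

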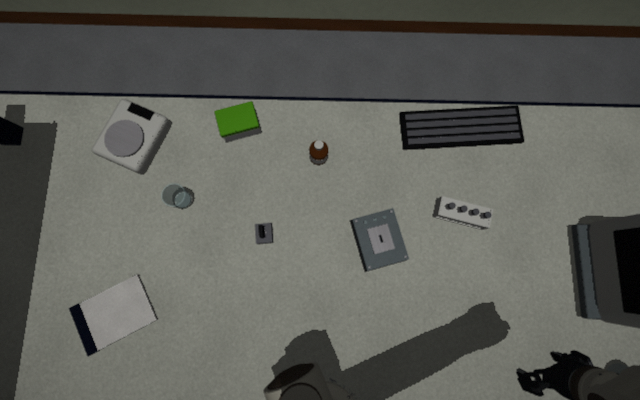

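Top view: the key stands in its holder at about (262,231). The box is at (379,239) with its slot running roughly along image rows, and the rack is at (464,212). Next I'll work out box and holder yaw, and where the wrist camera sits.

```bash
python3 - <<'E'
from h import *
z=np.load('pics/top1.npz'); C=cloud('top',z['d']); d=z['d']
def rect(x0,x1,y0,y1,z0,z1,l):
    m=(C[...,0]>x0)&(C[...,0]<x1)&(C[...,1]>y0)&(C[...,1]<y1)&(C[...,2]>z0)&(C[...,2]<z1)&(d>0)
    print(l,m.sum(),np.median(C[m],0).round(4),cv2.minAreaRect((C[m][:,:2]*1000).astype(np.float32)))
rect(.4,.65,-.3,-.05,.042,.07,'box')
rect(.4,.65,-.3,-.05,.053,.07,'plate')
rect(.48,.6,.12,.24,.02,.04,'holder')
rect(.48,.6,.12,.24,.06,.1,'key')
print(np.array(bot.camera_model('wrist')['tool_from_camera']).round(3), bot.camera_model('wrist')['fx'])
E
```

```text
box 2305 [ 0.5286 -0.17    0.0498] ((529.594482421875, -170.3434600830078), (160.77720642089844, 130.96035766601562), 16.595186233520508)
plate 439 [ 0.5287 -0.1698  0.0545] ((528.7080688476562, -167.7974395751953), (157.96426391601562, 125.15641021728516), 14.68605899810791)
holder 259 [0.54   0.1786 0.0287] ((543.6615600585938, 184.3701171875), (60.52616882324219, 50.82123565673828), 6.322065830230713)
key 62 [0.5446 0.1847 0.076 ] ((545.1490478515625, 185.43911743164062), (35.77446365356445, 12.451050758361816), 8.08364200592041)
[[ 1.    -0.002 -0.     0.   ]
 [-0.    -0.304  0.953 -0.172]
 [-0.002 -0.953 -0.304  0.077]
 [ 0.     0.     0.     1.   ]] 279.66958095102797
```

```bash
python3 -m jog '[[0,1,1.1,0,0,0,-0.5],[0,2.2,2.4,0,0,0,-1],[0,3.5,3.8,0,0,0,-1],[0,4.8,5.2,0,0,0,-1],[0,6,6.6,0,0,0,-1]]'; python3 -m jog '[[0,1.2,1.4,0,0,0,0],[0,2.5,2.8,0,0,0,0],[0,3.8,4.2,0,0,0,0],[0,5,5.4,-0.5,0,0,0],[0,6,6.6,-1,0,0,0]]'; python3 -m jog '[[0,0,0,0,0,0,0],[0,0,0,0,0,0,0]]'
python3 - <<'E'
from h import *
p,d,o=snap('wrist','w1'); print(o['q'],o['ee_pos'],o['tcp_rot'])
C=cloud('wrist',d,o)
m=(C[...,2]>.04)&(C[...,2]<.0525)&(d>0)&(C[...,0]<.65); print(C[m].min(0),C[m].max(0),np.median(C[m],0),cv2.minAreaRect((C[m][:,:2]*1000).astype(np.float32)))
m2=(C[...,2]>.0525)&(C[...,2]<.065); print(np.median(C[m2],0),cv2.minAreaRect((C[m2][:,:2]*1000).astype(np.float32)))
E
```

```text
time: 0.85
ee_pos: [0.3807, -0.3332, 0.2031]
tcp_rot: [-90.0, -0.0, -70.3]
wrist_force: [0.8, -1.3, 0.0]
opening: 0.0853
time: 1.35
ee_pos: [0.5312, -0.1681, 0.178]
tcp_rot: [-90.0, -0.0, -70.3]
wrist_force: [-0.1, -0.5, -0.8]
opening: 0.0852
time: 1.55
ee_pos: [0.5298, -0.169, 0.1776]
tcp_rot: [-90.1, 0.0, -70.2]
wrist_force: [0.2, -0.6, -0.4]
opening: 0.0852
[-1.76844249e+01  5.41840960e+00  7.71187337e+00  9.23634301e+01
 -9.44384731e-03  1.42523309e+02] [ 0.52975804 -0.16896288  0.17755552] [-9.00612713e+01  3.50755657e-02 -7.02077468e+01]
[ 0.43882241 -0.51483106  0.04005886] [ 0.64989512 -0.08710207  0.05249972] [ 0.5544405  -0.17433413  0.05077641] ((572.5392456054688, -310.42620849609375), (160.90016174316406, 419.3547058105469), 16.238115310668945)
[ 0.58902926 -0.36012722  0.05435394] ((573.092529296875, -313.3046569824219), (158.84169006347656, 420.8857421875), 15.82168960571289)
```

View pics/w1.png

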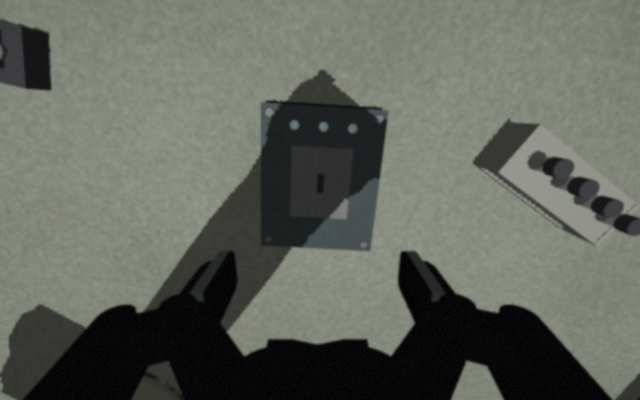

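The wrist view shows the slot at about (320,183) on the plate and the rack at right. From the joint readings I'll need the half-turned grasp (yaw +97), because the clockwise turn would otherwise run out of q6 range.

```bash
cat >> h.py <<'E'
def slot(f,c0,c1,r0,r1,zp=.055,th=40):
    # dark slot in plate -> ray cast onto plate plane
    z=np.load(f); o=dict(ee_pos=z['ee'],tcp_rot=z['rot']); g=cv2.cvtColor(z['p'],cv2.COLOR_RGB2GRAY)
    A=cloud('wrist',np.full((400,640),1.),o); O=cloud('wrist',np.zeros((400,640)),o)
    W=O+(A-O)*((zp-O[...,2])/(A[...,2]-O[...,2]))[...,None]
    m=np.zeros(g.shape,bool); m[r0:r1,c0:c1]=g[r0:r1,c0:c1]<th
    q=W[m]; print('slot px',m.sum(),q.mean(0).round(4),cv2.minAreaRect((q[:,:2]*1000).astype(np.float32)))
    return W,g
E
python3 - <<'E'
from h import *
W,g=slot('pics/w1.npz',308,335,165,202,th=35)
print(g[165:202:3,308:335:2])
z=np.load('pics/w1.npz');o=dict(ee_pos=z['ee'],tcp_rot=z['rot']);C=cloud('wrist',z['d'],o)
m=(C[...,2]>.042)&(C[...,2]<.07)&(z['d']>0);m[:,410:]=0;m[260:]=0;m[:,:230]=0
print(cv2.minAreaRect((C[m][:,:2]*1000).astype(np.float32)), [np.median(C[150:165,300:340,2]),np.median(C[225:235,290:350,2])])
E
for i in 1; do python3 -m jog '[[0,0,1.5,0,0,0,1.7],[0,0,3,0,0,0,3.4],[0,0,4.5,0,0,0,5.1],[0,0,6,0,0,0,6.8],[0,0,7.5,0,0,0,8.5]]'; python3 -m jog '[[0,0,1.5,0,0,0,1.7],[0,0.2,3,0,0,0,3.4],[0,0.4,4.5,0,0,0,5.1],[0,0.5,5.5,0,0,0,6.8],[0,0.6,6.6,0,0,0,8.5]]'; python3 -m jog '[[0,0,0,0,0,0,1.7],[0,0,0,-0.5,0,0,3.4],[0,0,0,-1,0,0,5.1],[0,0,0,-1,0,0,6.8],[0,0,0,-1,0,0,8.5]]'; python3 -m jog '[[0,0,0,0,0,0,1.7],[0,0,0,0,0,0,3.4],[0,0,0,0,0,0,5.1],[0,0,0,0,0,0,6.8],[0,0,0,0,0,0,8]]'; python3 -m jog '[[0,0,0,0,0,0,0],[0,0,0,0,0,0,0]]'; done
python3 - <<'E'
from h import *
p,d,o=snap('wrist','w2'); print(o['q'],o['ee_pos'],o['tcp_rot'],o['wrist_force'],o['torque'])
C=cloud('wrist',d,o)
def rect(z0,z1,l):
    m=(np.hypot(C[...,0]-.544,C[...,1]-.184)<.05)&(C[...,2]>z0)&(C[...,2]<z1)&(d>0)
    print(l,m.sum(),np.median(C[m],0),cv2.minAreaRect((C[m][:,:2]*1000).astype(np.float32)))
rect(.022,.036,'holder');rect(.05,.09,'key');rect(.07,.09,'keytop')
E
```

```text
slot px 116 [ 0.5327 -0.1713  0.055 ] ((532.6182861328125, -171.30075073242188), (20.09134864807129, 6.5520477294921875), 19.708436965942383)
[[46 48 49 47 46 48 49 49 46 46 48 46 45 46]
 [46 46 47 52 51 46 49 47 46 48 48 48 50 45]
 [47 49 47 51 49 48 48 46 48 48 45 48 47 49]
 [48 50 49 49 46 35 28 33 39 45 45 49 48 49]
 [47 50 48 48 45 29 20 20 36 48 45 46 46 44]
 [47 49 49 51 43 26 19 24 40 50 47 50 48 47]
 [44 49 49 48 41 23 24 23 41 49 50 45 45 46]
 [48 47 48 50 37 23 21 23 43 49 48 46 47 46]
 [48 49 49 49 37 15 18 24 44 46 48 47 47 44]
 [47 48 52 49 40 33 29 35 44 48 46 47 48 46]
 [49 49 48 50 51 47 46 46 48 46 49 45 46 47]
 [47 48 53 48 46 50 48 47 47 49 46 45 47 46]
 [47 46 48 48 47 47 45 48 46 44 50 48 46 47]]
((532.091064453125, -171.5474395751953), (160.90016174316406, 130.05642700195312), 16.238115310668945) [np.float64(0.055738854724802014), np.float64(0.0507338211209936)]
time: 2.1
ee_pos: [0.5294, 0.0177, 0.179]
tcp_rot: [-90.0, -0.1, -27.6]
wrist_force: [0.2, -0.3, 0.3]
opening: 0.0857
time: 2.6
ee_pos: [0.545, 0.1826, 0.179]
tcp_rot: [-90.0, -0.1, 14.9]
wrist_force: [
[... 388 characters left out ...]
1.84530125e+01  7.55413230e+00  7.39916168e+00  8.97987079e+01
 -6.37843121e-03  1.15333391e+01] [0.54496579 0.18180943 0.15365079] [-9.00466614e+01 -3.01178244e-03  9.69196721e+01] [ 0.6942536  -0.55521586  0.15029479] [-0.04102942  0.04728322 -0.00505038]
holder 2035 [0.53925375 0.17931575 0.03074959] ((544.9927978515625, 184.0925750732422), (60.347015380859375, 49.925575256347656), 6.109797477722168)
key 543 [0.54261258 0.18488064 0.07851424] ((546.2686767578125, 185.30471801757812), (35.89875030517578, 11.742792129516602), 7.120133876800537)
keytop 489 [0.54432954 0.18498539 0.07860666] ((546.2923583984375, 185.12388610839844), (35.911624908447266, 11.349127769470215), 7.007718086242676)
```

View pics/w2.png

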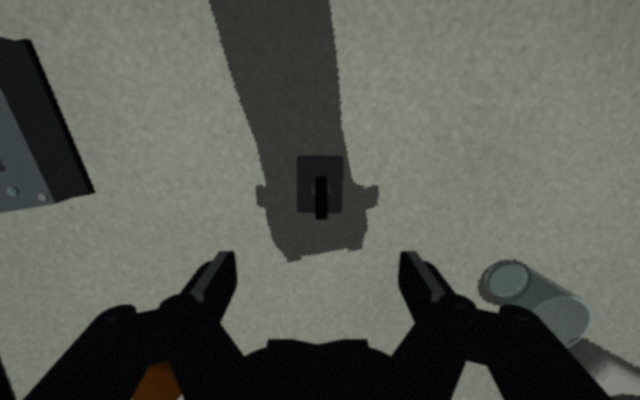

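Wrist view: the key sits at about (321,198), between the fingers. Top and wrist agree on the key position to about 1 mm: (0.546, 0.185), head top at z 0.078. Now the grasp.

```bash
python3 -m jog '[[0,0.05,0.14,-1.2,0,0,0],[0,0.05,0.14,-2.4,0,0,0],[0,0.05,0.14,-3.4,0,0,0],[0,0.05,0.14,-4.1,0,0,0],[0,0.05,0.14,-4.43,0,0,0]]' 60; python3 -m jog '[[1,0,0,0,0,0,0],[1,0,0,0,0,0,0],[1,0,0,0,0,0,0],[1,0,0,0,0,0,0],[1,0,0,0,0,0,0]]' 60;  python3 -m jog '[[1,0,0,0,0,0,0],[1,0,0,0,0,0,0],[1,0,0,0,0,0,0],[1,0,0,0,0,0,0],[1,0,0,0,0,0,0]]' 60; python3 -c "
from workcell import bot
o=bot.get_obs();print(o['ee_pos'],o['tcp_rot'],o['wrist_force'],o['torque'],o['opening'])"
```

```text
time: 4.35
ee_pos: [0.5451, 0.1857, 0.0406]
tcp_rot: [-89.9, 0.0, 97.1]
wrist_force: [-0.6, -0.7, -0.5]
opening: 0.0858
time: 4.85
ee_pos: [0.5463, 0.1864, 0.043]
tcp_rot: [-90.1, -0.0, 97.2]
wrist_force: [-0.3, 0.4, -0.1]
opening: 0.0123
time: 5.35
ee_pos: [0.5463, 0.1863, 0.0431]
tcp_rot: [-90.1, -0.0, 97.2]
wrist_force: [-0.7, -0.8, 5.1]
opening: 0.0096
[0.54632465 0.18630712 0.04311171] [-9.00693696e+01 -4.73205132e-03  9.71777696e+01] [-0.73453784 -0.76620764  5.08001343] [-0.20195198  0.09681894  0.02721727] 0.009612308220051682
```

```bash
python3 -m jog '[[1,0,0,0.3,0,0,0],[1,0,0,1,0,0,0],[1,0,0,2,0,0,0],[1,0,0,3,0,0,0],[1,0,0,3.6,0,0,0]]'; python3 -m jog '[[1,0,-1,0,0,0,0.4],[1,0,-2.5,0,0,0,0.8],[1,0,-4,0,0,0,1.2],[1,0,-5.5,0,0,0,1.6],[1,0,-7,0,0,0,1.86]]'; python3 -m jog '[[1,-0.2,-1.5,0,0,0,0],[1,-0.4,-3,0,0,0,0],[1,-0.61,-4.5,0,0,0,0],[1,-0.61,-6,0,0,0,0],[1,-0.61,-7.3,0,0,0,0]]'; python3 -m jog '[[1,0,0,0,0,0,0],[1,0,0,0,0,0,0],[1,0,0,0,0,0,0]]'
python3 - <<'E'
from h import *
p,d,o=snap('wrist','w3'); print(o['ee_pos'],o['tcp_rot'],o['wrist_force'],o['torque'],o['opening'])
cv2.imwrite('pics/w3c.png',cv2.resize(cv2.convertScaleAbs(p[120:300,200:440,::-1],alpha=2),None,fx=3,fy=3,interpolation=cv2.INTER_CUBIC))
snap('scene','s3')
E
```

```text
time: 5.85
ee_pos: [0.5463, 0.1865, 0.1345]
tcp_rot: [-90.1, -0.0, 97.2]
wrist_force: [0.2, -0.5, 0.0]
opening: 0.0095
time: 6.35
ee_pos: [0.5456, 0.0099, 0.1322]
tcp_rot: [-90.0, -0.0, 106.6]
wrist_force: [0.3, -0.6, 0.6]
opening: 0.0099
time: 6.85
ee_pos: [0.5302, -0.173, 0.1322]
tcp_rot: [-90.0, -0.0, 106.4]
wrist_force: [1.1, 0.8, -0.1]
opening: 0.0099
time: 7.15
ee_pos: [0.5306, -0.1705, 0.1322]
tcp_rot: [-90.0, -0.0, 106.5]
wrist_force: [0.0, 0.4, 0.0]
opening: 0.0102
[ 0.53062666 -0.17053927  0.13217415] [-8.99835134e+01 -3.07416232e-02  1.06510943e+02] [0.00565468 0.43563147 0.00708044] [0.04183115 0.00598633 0.03514332] 0.010160463709749021
```

View pics/w3c.png

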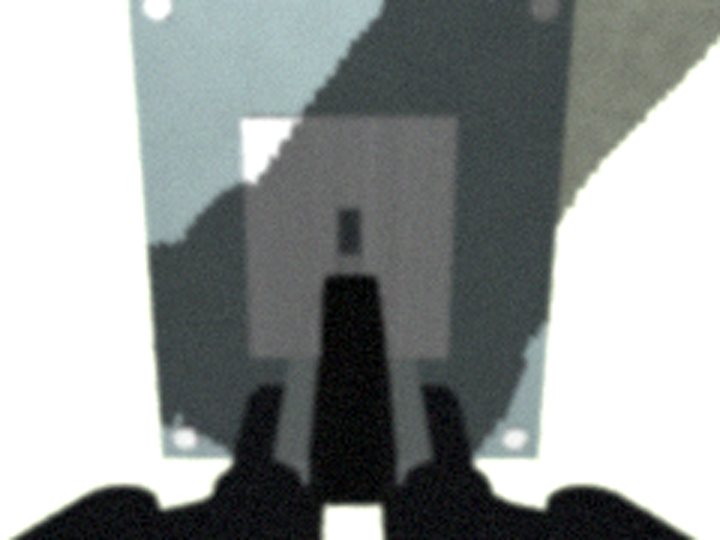

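The crop shows the slot's far half just ahead of the key head, at about full-picture pixel (316,197). It's laterally almost in line with the head.

```bash
python3 - <<'E'
from h import *
f='pics/w3.npz'; z=np.load(f); o=dict(ee_pos=z['ee'],tcp_rot=z['rot']); d=z['d']; g=cv2.cvtColor(z['p'],cv2.COLOR_RGB2GRAY)
W,g=slot(f,308,326,185,205,th=28)
Rt=R.from_euler('xyz',o['tcp_rot'],degrees=True).as_matrix()
for r in (190,193,196,199,202): print(r,g[r,306:328])
print('col316',g[184:214,316])
C=cloud('wrist',d,o); T=(C-o['ee_pos'])@Rt
m=(d>0)&(C[...,2]>.042)&(C[...,2]<.062)&(np.abs(T[...,0])<.09)&(np.abs(T[...,2])<.12)
a=cv2.minAreaRect((C[m][:,:2]*1000).astype(np.float32)); print('box',a)
def tool(w): return ((w-o['ee_pos'])@Rt*1000).round(1)
q=W[190:203,308:326][g[190:203,308:326]<30]; print('slot tool',tool(q.mean(0)),'top edge',tool(W[189,316]),tool(W[190,316]))
m=(d>0)&(T[...,1]<-.03)&(T[...,1]>-.045)&(np.abs(T[...,0])<.012)&(np.abs(T[...,2])<.03)
print('headtop tool',m.sum(),(T[m].min(0)*1000).round(1),(T[m].max(0)*1000).round(1),(np.median(T[m],0)*1000).round(1))
th=np.radians(16.4);Rb=np.array([[np.cos(th),np.sin(th)],[-np.sin(th),np.cos(th)]])
print('slot w1 box frame from wrist box',Rb@(np.array([532.65,-171.3])-np.array([532.09,-171.55])))
E
```

```text
slot px 66 [ 0.5292 -0.1725  0.055 ] ((529.0819091796875, -172.4228973388672), (11.703508377075195, 5.598039627075195), 16.166603088378906)
190 [53 55 53 54 55 50 41 35 29 28 29 29 29 34 45 52 54 53 55 51 53 50]
193 [53 53 55 54 51 48 40 29 22 21 22 21 28 32 40 49 54 55 54 53 53 55]
196 [51 50 49 51 53 49 42 31 24 22 22 22 23 31 41 52 53 54 57 51 51 53]
199 [50 51 53 52 52 47 40 30 24 17 23 23 25 27 41 49 54 55 56 55 53 53]
202 [53 51 52 51 51 48 40 27 24 20 24 25 25 34 40 49 54 54 55 53 53 53]
col316 [54 53 56 54 49 39 29 19 23 22 21 20 22 19 19 23 18 20 24 25 30 43 45 47
 48 47 44 31 16  3]
box ((531.466796875, -170.80914306640625), (161.55435180664062, 130.7691650390625), 16.398971557617188)
slot tool [-1.5 77.2  2.8] top edge [-1.4 77.2  9.8] [-1.4 77.2  8.8]
headtop tool 1436 [-11.6 -45.  -18.6] [ 11.4 -30.1  18.4] [ -0.1 -35.7   7.6]
slot w1 box frame from wrist box [0.60780119 0.08171728]
```

View pics/s3.png

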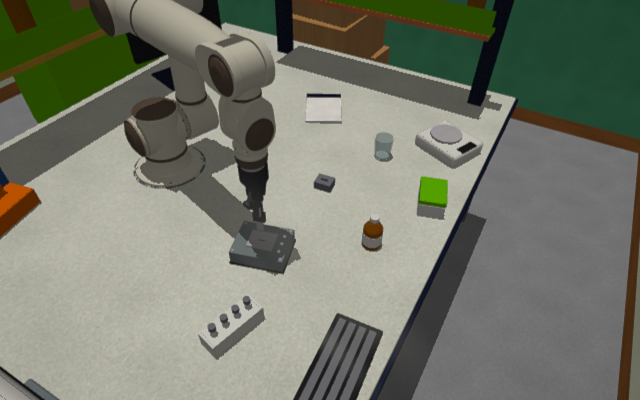

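Both wrist views, taken from opposite sides, put the slot at about (0.5324, -0.1715). The key is centred in the jaws to about 0.2 mm. I'll align it, come down to just above the plate, then feel for the hole.

```bash
python3 -m jog '[[1,0.065,-0.042,0,0,0,0],[1,0.065,-0.042,-0.5,0,0,0],[1,0.065,-0.042,-1,0,0,0],[1,0.065,-0.042,-1.45,0,0,0],[1,0.065,-0.042,-1.6,0,0,0]]' 80;python3 -m jog '[[1,0,0,0,0,0,0],[1,0,0,0,0,0,0]]'; cat > s.py <<'E'
from workcell import bot
o=bot.get_obs();print('t',round(o['time'],2),'p',(o['ee_pos']*1000).round(2),'r',o['tcp_rot'].round(2),'F',o['wrist_force'].round(1),'T',o['torque'].round(3),'q6',o['q'][5].round(1))
E
python3 s.py; python3 -m jog '[[1,0,0,-0.03,0,0,0],[1,0,0,-0.06,0,0,0],[1,0,0,-0.06,0,0,0]]'; python3 s.py
```

```text
time: 7.75
ee_pos: [0.5313, -0.1719, 0.09]
tcp_rot: [-89.9, -0.1, 106.5]
wrist_force: [0.6, 0.2, -0.8]
opening: 0.0085
time: 7.95
ee_pos: [0.5324, -0.1723, 0.0925]
tcp_rot: [-90.0, 0.0, 106.5]
wrist_force: [0.3, 0.6, 0.2]
opening: 0.0088
t 7.95 p [ 532.36 -172.33   92.51] r [-9.0010e+01  1.0000e-02  1.0648e+02] F [0.3 0.6 0.2] T [-0.023 -0.042  0.031] q6 -34.4
time: 8.25
ee_pos: [0.5324, -0.1724, 0.091]
tcp_rot: [-90.0, 0.0, 106.5]
wrist_force: [-0.4, 0.6, -0.7]
opening: 0.009
t 8.25 p [ 532.4  -172.36   91.  ] r [-9.0010e+01  1.0000e-02  1.0648e+02] F [-0.4  0.6 -0.7] T [-0.014  0.042  0.01 ] q6 -34.4
```

```bash
python3 -m jog '[[1,0,0.03,0,0,0,0],[1,0,0.03,-0.03,0,0,0],[1,0,0.03,-0.06,0,0,0],[1,0,0.03,-0.06,0,0,0]]'; python3 s.py;  python3 -m jog '[[1,0,0,-0.02,0,0,0],[1,0,0,-0.04,0,0,0],[1,0,0,-0.04,0,0,0]]'; python3 s.py
```

```text
time: 8.65
ee_pos: [0.5322, -0.1715, 0.0892]
tcp_rot: [-90.0, -0.0, 106.5]
wrist_force: [-0.1, -0.5, -0.2]
opening: 0.0089
t 8.65 p [ 532.23 -171.51   89.18] r [-8.9990e+01 -1.0000e-02  1.0648e+02] F [-0.1 -0.5 -0.2] T [0.016 0.015 0.045] q6 -34.3
time: 8.95
ee_pos: [0.5323, -0.1715, 0.0883]
tcp_rot: [-90.0, -0.0, 106.5]
wrist_force: [0.1, -0.5, -0.9]
opening: 0.009
t 8.95 p [ 532.27 -171.47   88.27] r [-9.0000e+01 -1.0000e-02  1.0649e+02] F [ 0.1 -0.5 -0.9] T [ 0.099 -0.004  0.023] q6 -34.3
```

```bash
python3 -m jog '[[1,0,0,-0.02,0,0,0],[1,0,0,-0.04,0,0,0],[1,0,0,-0.04,0,0,0]]'; python3 -m jog '[[1,0,0,-0.02,0,0,0],[1,0,0,-0.02,0,0,0]]'; python3 s.py
```

```text
time: 9.25
ee_pos: [0.5322, -0.1715, 0.0872]
tcp_rot: [-90.0, -0.0, 106.5]
wrist_force: [0.3, 0.4, -0.2]
opening: 0.0089
time: 9.45
ee_pos: [0.5322, -0.1715, 0.0867]
tcp_rot: [-90.0, -0.0, 106.5]
wrist_force: [0.1, -0.8, -0.8]
opening: 0.0089
t 9.45 p [ 532.24 -171.53   86.73] r [-8.9990e+01 -1.0000e-02  1.0648e+02] F [ 0.1 -0.8 -0.8] T [ 0.196 -0.033 -0.005] q6 -34.3
```

```bash
python3 -m jog '[[1,0,0,0,0,0,0]]'; python3 s.py; python3 -m jog '[[1,0,0,-0.02,0,0,0],[1,0,0,-0.02,0,0,0]]'; python3 s.py;python3 -m jog '[[1,0,0,-0.02,0,0,0],[1,0,0,-0.02,0,0,0]]'; python3 s.py
```

```text
time: 9.55
ee_pos: [0.5322, -0.1715, 0.0867]
tcp_rot: [-90.0, -0.0, 106.5]
wrist_force: [0.5, 0.2, -1.4]
opening: 0.0089
t 9.55 p [ 532.25 -171.53   86.75] r [-8.9990e+01 -1.0000e-02  1.0648e+02] F [ 0.5  0.2 -1.4] T [0.123 0.119 0.033] q6 -34.3
time: 9.75
ee_pos: [0.5323, -0.1715, 0.0863]
tcp_rot: [-90.0, -0.0, 106.5]
wrist_force: [0.3, 0.5, -0.7]
opening: 0.0087
t 9.75 p [ 532.29 -171.52   86.3 ] r [-90.    -0.   106.48] F [ 0.3  0.5 -0.7] T [0.168 0.065 0.043] q6 -34.3
time: 9.95
ee_pos: [0.5323, -0.1716, 0.0858]
tcp_rot: [-90.0, 0.0, 106.5]
wrist_force: [0.8, 1.1, -0.6]
opening: 0.0088
t 9.95 p [ 532.3  -171.56   85.79] r [-90.     0.   106.48] F [ 0.8  1.1 -0.6] T [ 0.182  0.043 -0.02 ] q6 -34.3
```

```bash
python3 -m jog '[[1,0,0.012,-0.02,0,0,0],[1,0,0.012,-0.04,0,0,0],[1,0,0.012,-0.04,0,0,0]]'; python3 s.py; python3 -m jog '[[1,0,0,-0.03,0,0,0],[1,0,0,-0.06,0,0,0],[1,0,0,-0.06,0,0,0]]'; python3 s.py
```

```text
time: 10.25
ee_pos: [0.5323, -0.1713, 0.0847]
tcp_rot: [-90.0, 0.0, 106.5]
wrist_force: [-0.2, 0.4, -0.3]
opening: 0.0088
t 10.25 p [ 532.28 -171.28   84.72] r [-8.9990e+01  1.0000e-02  1.0648e+02] F [-0.2  0.4 -0.3] T [ 0.024  0.041 -0.057] q6 -34.3
time: 10.55
ee_pos: [0.5322, -0.1713, 0.0832]
tcp_rot: [-90.0, -0.0, 106.5]
wrist_force: [-0.1, 0.3, 0.2]
opening: 0.009
t 10.55 p [ 532.22 -171.25   83.15] r [-89.99  -0.   106.48] F [-0.1  0.3  0.2] T [-0.012  0.014  0.008] q6 -34.3
```

The key is in the slot and the side load has gone. Going on down.

```bash
python3 -m jog '[[1,0,0,-0.06,0,0,0],[1,0,0,-0.12,0,0,0],[1,0,0,-0.18,0,0,0],[1,0,0,-0.18,0,0,0]]'; python3 s.py; python3 -m jog '[[1,0,0,-0.06,0,0,0],[1,0,0,-0.12,0,0,0],[1,0,0,-0.18,0,0,0],[1,0,0,-0.18,0,0,0]]'; python3 s.py
```

```text
time: 10.95
ee_pos: [0.5322, -0.1712, 0.0785]
tcp_rot: [-90.0, -0.0, 106.5]
wrist_force: [-1.7, -0.4, -0.5]
opening: 0.0092
t 10.95 p [ 532.16 -171.19   78.48] r [-8.9980e+01 -1.0000e-02  1.0648e+02] F [-1.7 -0.4 -0.5] T [-0.052 -0.007  0.022] q6 -34.3
time: 11.35
ee_pos: [0.5322, -0.1712, 0.0741]
tcp_rot: [-90.0, -0.0, 106.5]
wrist_force: [-0.2, 0.3, -1.5]
opening: 0.0086
t 11.35 p [ 532.16 -171.19   74.05] r [-8.9980e+01 -1.0000e-02  1.0648e+02] F [-0.2  0.3 -1.5] T [-0.051 -0.004 -0.008] q6 -34.3
```

```bash
python3 -m jog '[[1,0,0,-0.05,0,0,0],[1,0,0,-0.1,0,0,0],[1,0,0,-0.15,0,0,0],[1,0,0,-0.15,0,0,0]]'; python3 s.py; python3 -m jog '[[1,0,0,-0.03,0,0,0],[1,0,0,-0.03,0,0,0]]'; python3 s.py; python3 -m jog '[[1,0,0,-0.02,0,0,0],[1,0,0,-0.02,0,0,0]]'; python3 s.py
```

```text
time: 11.75
ee_pos: [0.5322, -0.1712, 0.0703]
tcp_rot: [-90.0, -0.0, 106.5]
wrist_force: [0.4, 0.5, 0.0]
opening: 0.0085
t 11.75 p [ 532.2  -171.21   70.34] r [-8.9990e+01 -1.0000e-02  1.0648e+02] F [0.4 0.5 0. ] T [-0.014 -0.015  0.004] q6 -34.3
time: 11.95
ee_pos: [0.5323, -0.1712, 0.0697]
tcp_rot: [-90.0, -0.0, 106.5]
wrist_force: [0.1, 0.0, -0.8]
opening: 0.0086
t 11.95 p [ 532.28 -171.24   69.75] r [-90.    -0.   106.49] F [ 0.1  0.  -0.8] T [ 0.    -0.009  0.044] q6 -34.3
time: 12.15
ee_pos: [0.5323, -0.1712, 0.0693]
tcp_rot: [-90.0, -0.0, 106.5]
wrist_force: [0.5, -0.3, -0.6]
opening: 0.0086
t 12.15 p [ 532.31 -171.22   69.3 ] r [-90.    -0.   106.48] F [ 0.5 -0.3 -0.6] T [0.028 0.013 0.001] q6 -34.3
```

```bash
python3 -m jog '[[1,0,0,-0.02,0,0,0],[1,0,0,-0.02,0,0,0]]'; python3 s.py; python3 -m jog '[[1,0,0,-0.02,0,0,0],[1,0,0,-0.02,0,0,0]]'; python3 s.py
```

```text
time: 12.35
ee_pos: [0.5323, -0.1712, 0.0688]
tcp_rot: [-90.0, -0.0, 106.5]
wrist_force: [-0.4, -0.0, -0.2]
opening: 0.0091
t 12.35 p [ 532.27 -171.23   68.76] r [-90.    -0.   106.48] F [-0.4 -0.  -0.2] T [ 0.038 -0.01   0.004] q6 -34.3
time: 12.55
ee_pos: [0.5323, -0.1713, 0.0683]
tcp_rot: [-90.0, -0.0, 106.5]
wrist_force: [0.2, 0.0, -0.3]
opening: 0.0088
t 12.55 p [ 532.3  -171.26   68.29] r [-90.    -0.   106.48] F [ 0.2  0.  -0.3] T [-0.015  0.04   0.06 ] q6 -34.3
```

```bash
python3 -m jog '[[1,0,0,-0.02,0,0,0],[1,0,0,-0.02,0,0,0]]'; python3 s.py
```

```text
time: 12.75
ee_pos: [0.5324, -0.1713, 0.0682]
tcp_rot: [-90.0, 0.0, 106.5]
wrist_force: [-0.1, 0.5, 1.9]
opening: 0.0089
t 12.75 p [ 532.43 -171.3    68.19] r [-9.0020e+01  2.0000e-02  1.0648e+02] F [-0.1  0.5  1.9] T [0.019 0.08  0.083] q6 -34.3
```

```bash
python3 -m jog '[[1,0,0,-0.015,0,0,0],[1,0,0,-0.015,0,0,0],[1,0,0,-0.015,0,0,0]]'; python3 s.py; python3 -m jog '[[1,0,0,0,0,0,0]]'; python3 s.py
```

```text
time: 13.05
ee_pos: [0.5326, -0.1714, 0.0681]
tcp_rot: [-90.0, 0.0, 106.5]
wrist_force: [-1.6, -0.3, 5.7]
opening: 0.0092
t 13.05 p [ 532.56 -171.38   68.11] r [-9.0040e+01  4.0000e-02  1.0648e+02] F [-1.6 -0.3  5.7] T [-0.001  0.246  0.013] q6 -34.3
time: 13.15
ee_pos: [0.5326, -0.1714, 0.0681]
tcp_rot: [-90.0, 0.0, 106.5]
wrist_force: [-0.8, 0.2, 5.1]
opening: 0.0089
t 13.15 p [ 532.57 -171.39   68.13] r [-9.0050e+01  4.0000e-02  1.0648e+02] F [-0.8  0.2  5.1] T [ 0.034  0.237 -0.004] q6 -34.3
```

Collar on the plate at about 5.5 N, so the key is home. Now the gentle clockwise turn.

```bash
python3 -m jog '[[1,0,0,0,0,0,-0.4],[1,0,0,0,0,0,-0.8],[1,0,0,0,0,0,-1.2],[1,0,0,0,0,0,-1.6],[1,0,0,0,0,0,-2]]'; python3 s.py; python3 -m jog '[[1,0,0,0,0,0,-0.4],[1,0,0,0,0,0,-0.8],[1,0,0,0,0,0,-1.2],[1,0,0,0,0,0,-1.6],[1,0,0,0,0,0,-2]]'; python3 s.py
```

```text
time: 13.65
ee_pos: [0.5326, -0.171, 0.0681]
tcp_rot: [-90.1, -0.0, 96.4]
wrist_force: [-0.7, 2.3, 4.8]
opening: 0.0087
t 13.65 p [ 532.59 -170.98   68.1 ] r [-9.006e+01 -2.000e-02  9.642e+01] F [-0.7  2.3  4.8] T [0.473 0.261 0.085] q6 -24.2
time: 14.15
ee_pos: [0.5326, -0.1709, 0.0681]
tcp_rot: [-90.1, -0.0, 86.4]
wrist_force: [-1.0, 1.6, 5.5]
opening: 0.0088
t 14.15 p [ 532.63 -170.92   68.11] r [-9.006e+01 -3.000e-02  8.642e+01] F [-1.   1.6  5.5] T [0.537 0.169 0.084] q6 -14.2
```

```bash
python3 -m jog '[[1,0,0,0,0,0,-0.4],[1,0,0,0,0,0,-0.8],[1,0,0,0,0,0,-1.2],[1,0,0,0,0,0,-1.6],[1,0,0,0,0,0,-2]]'; python3 s.py; python3 -m jog '[[1,0,0,0,0,0,-0.4],[1,0,0,0,0,0,-0.8],[1,0,0,0,0,0,-1.2],[1,0,0,0,0,0,-1.6],[1,0,0,0,0,0,-2]]'; python3 s.py;  python3 -m jog '[[1,0,0,0,0,0,-0.4],[1,0,0,0,0,0,-0.8],[1,0,0,0,0,0,-1.2],[1,0,0,0,0,0,-1.6],[1,0,0,0,0,0,-2]]'; python3 s.py
```

```text
time: 14.65
ee_pos: [0.5327, -0.1709, 0.0681]
tcp_rot: [-90.1, -0.0, 76.4]
wrist_force: [-0.4, 2.2, 5.7]
opening: 0.009
t 14.65 p [ 532.67 -170.85   68.09] r [-9.005e+01 -5.000e-02  7.643e+01] F [-0.4  2.2  5.7] T [0.591 0.051 0.129] q6 -4.2
time: 15.15
ee_pos: [0.5327, -0.1708, 0.0681]
tcp_rot: [-90.0, -0.1, 66.4]
wrist_force: [0.2, 1.8, 5.0]
opening: 0.0087
t 15.15 p [ 532.72 -170.82   68.09] r [-9.005e+01 -6.000e-02  6.643e+01] F [0.2 1.8 5. ] T [0.67  0.028 0.128] q6 5.8
time: 15.65
ee_pos: [0.5328, -0.1708, 0.0681]
tcp_rot: [-90.0, -0.1, 56.4]
wrist_force: [-0.3, 2.7, 5.0]
opening: 0.0091
t 15.65 p [ 532.81 -170.79   68.09] r [-9.004e+01 -8.000e-02  5.643e+01] F [-0.3  2.7  5. ] T [ 0.698 -0.068  0.037] q6 15.8
```

```bash
python3 -m jog '[[1,0,0.008,0,0,0,-0.4],[1,0,0.008,0,0,0,-0.8],[1,0,0.008,0,0,0,-1.2],[1,0,0.008,0,0,0,-1.6],[1,0,0.008,0,0,0,-2]]'; python3 s.py; python3 -m jog '[[1,0,0,0,0,0,-0.4],[1,0,0,0,0,0,-0.8],[1,0,0,0,0,0,-1.2],[1,0,0,0,0,0,-1.6]]'; python3 s.py;  python3 -m jog '[[1,0,0,0,0,0,-0.2],[1,0,0,0,0,0,-0.4]]'; python3 s.py;python3 -m jog '[[1,0,0,0,0,0,-0.2],[1,0,0,0,0,0,-0.2]]'; python3 s.py
```

```text
time: 16.15
ee_pos: [0.5329, -0.1707, 0.0681]
tcp_rot: [-90.0, -0.1, 46.4]
wrist_force: [0.8, 2.1, 3.8]
opening: 0.0088
t 16.15 p [ 532.86 -170.68   68.13] r [-9.004e+01 -8.000e-02  4.643e+01] F [0.8 2.1 3.8] T [ 0.657 -0.15   0.126] q6 25.8
time: 16.55
ee_pos: [0.533, -0.1707, 0.0681]
tcp_rot: [-90.0, -0.1, 38.4]
wrist_force: [0.7, 2.9, 4.6]
opening: 0.009
t 16.55 p [ 532.95 -170.65   68.14] r [-90.03  -0.1   38.43] F [0.7 2.9 4.6] T [ 0.587 -0.211  0.107] q6 33.8
time: 16.75
ee_pos: [0.5329, -0.1707, 0.0681]
tcp_rot: [-90.0, -0.1, 36.5]
wrist_force: [1.0, 2.6, 4.7]
opening: 0.0087
t 16.75 p [ 532.92 -170.71   68.1 ] r [-9.003e+01 -9.000e-02  3.648e+01] F [1.  2.6 4.7] T [ 0.634 -0.299  0.066] q6 35.7
time: 16.95
ee_pos: [0.5329, -0.1707, 0.0681]
tcp_rot: [-90.0, -0.1, 35.5]
wrist_force: [1.6, 1.7, 5.1]
opening: 0.0086
t 16.95 p [ 532.93 -170.73   68.09] r [-9.003e+01 -9.000e-02  3.549e+01] F [1.6 1.7 5.1] T [ 0.734 -0.256  0.09 ] q6 36.7
```

Closing on the stop in 1° steps, or smaller.

```bash
python3 -m jog '[[1,0,0,0,0,0,-0.15],[1,0,0,0,0,0,-0.15]]'; python3 s.py;python3 -m jog '[[1,0,0,0,0,0,-0.15],[1,0,0,0,0,0,-0.15]]'; python3 s.py; python3 -m jog '[[1,0,0,0,0,0,-0.15],[1,0,0,0,0,0,-0.15]]'; python3 s.py
```

```text
time: 17.15
ee_pos: [0.5329, -0.1707, 0.0681]
tcp_rot: [-90.0, -0.1, 34.8]
wrist_force: [1.5, 3.0, 5.4]
opening: 0.0089
t 17.15 p [ 532.94 -170.74   68.11] r [-9.003e+01 -9.000e-02  3.475e+01] F [1.5 3.  5.4] T [ 0.672 -0.318  0.074] q6 37.5
time: 17.35
ee_pos: [0.5329, -0.1707, 0.0681]
tcp_rot: [-90.0, -0.1, 34.0]
wrist_force: [1.0, 2.9, 4.7]
opening: 0.0091
t 17.35 p [ 532.94 -170.74   68.09] r [-9.003e+01 -9.000e-02  3.400e+01] F [1.  2.9 4.7] T [ 0.728 -0.301  0.085] q6 38.2
time: 17.55
ee_pos: [0.5329, -0.1707, 0.0681]
tcp_rot: [-90.0, -0.1, 33.3]
wrist_force: [1.3, 2.3, 5.7]
opening: 0.0089
t 17.55 p [ 532.94 -170.74   68.1 ] r [-9.003e+01 -9.000e-02  3.325e+01] F [1.3 2.3 5.7] T [ 0.672 -0.276  0.107] q6 39.0
```

```bash
python3 -m jog '[[1,0,0,0,0,0,-0.12],[1,0,0,0,0,0,-0.12]]'; python3 s.py;python3 -m jog '[[1,0,0,0,0,0,-0.12],[1,0,0,0,0,0,-0.12]]'; python3 s.py; python3 -m jog '[[1,0,0,0,0,0,0]]'; python3 s.py
```

```text
time: 17.75
ee_pos: [0.5329, -0.1707, 0.0681]
tcp_rot: [-90.0, -0.1, 32.7]
wrist_force: [1.5, 2.7, 4.7]
opening: 0.009
t 17.75 p [ 532.94 -170.73   68.08] r [-9.003e+01 -9.000e-02  3.265e+01] F [1.5 2.7 4.7] T [ 0.686 -0.293  0.121] q6 39.6
time: 17.95
ee_pos: [0.5329, -0.1708, 0.0681]
tcp_rot: [-90.0, -0.1, 32.1]
wrist_force: [0.6, 2.6, 6.0]
opening: 0.0089
t 17.95 p [ 532.95 -170.75   68.11] r [-90.03  -0.1   32.05] F [0.6 2.6 6. ] T [ 0.626 -0.353  0.031] q6 40.2
time: 18.05
ee_pos: [0.533, -0.1707, 0.0681]
tcp_rot: [-90.0, -0.1, 32.1]
wrist_force: [1.2, 3.0, 6.3]
opening: 0.0087
t 18.05 p [ 532.97 -170.74   68.12] r [-90.03  -0.1   32.07] F [1.2 3.  6.3] T [ 0.644 -0.251  0.032] q6 40.1
```

```bash
python3 -m jog '[[1,0,0,0,0,0,-0.12],[1,0,0,0,0,0,-0.12]]'|head -0; python3 s.py;python3 -m jog '[[1,0,0,0,0,0,-0.12]]'|head -0; python3 s.py; python3 -m jog '[[1,0,0,0,0,0,0]]'|head -0; python3 s.py; python3 -m jog '[[1,0,0,0,0,0,0]]'|head -0; python3 s.py
```

```text
t 18.25 p [ 532.97 -170.75   68.12] r [-90.03  -0.1   31.45] F [1.3 2.3 6.3] T [ 0.699 -0.379  0.066] q6 40.8
t 18.35 p [ 532.99 -170.74   68.11] r [-90.03  -0.1   30.87] F [0.8 1.8 5.4] T [ 0.66  -0.285  0.076] q6 41.3
t 18.45 p [ 532.98 -170.74   68.12] r [-90.03  -0.1   30.85] F [1.2 3.2 4.7] T [ 0.61  -0.351  0.093] q6 41.4
t 18.55 p [ 532.97 -170.74   68.13] r [-90.03  -0.1   30.87] F [1.1 2.5 5.8] T [ 0.62  -0.295  0.066] q6 41.3Exception ignored on flushing sys.stdout:
BrokenPipeError: [Errno 32] Broken pipe
Exception ignored on flushing sys.stdout:
BrokenPipeError: [Errno 32] Broken pipe
Exception ignored on flushing sys.stdout:
BrokenPipeError: [Errno 32] Broken pipe
Exception ignored on flushing sys.stdout:
BrokenPipeError: [Errno 32] Broken pipe
```

```bash
python3 -m jog '[[1,0,0,0,0,0,-0.12],[1,0,0,0,0,0,-0.12]]'>/dev/null; python3 s.py;python3 -m jog '[[1,0,0,0,0,0,0]]'>/dev/null; python3 s.py; python3 -m jog '[[1,0,0,0,0,0,-0.12]]'>/dev/null; python3 s.py; python3 -m jog '[[1,0,0,0,0,0,0]]'>/dev/null; python3 s.py
```

```text
t 18.75 p [ 532.98 -170.75   68.14] r [-90.03  -0.1   30.26] F [0.4 3.1 6. ] T [ 0.654 -0.315  0.09 ] q6 41.9
t 18.85 p [ 532.98 -170.73   68.11] r [-90.03  -0.1   30.28] F [1.  2.4 5.4] T [ 0.694 -0.344  0.095] q6 41.9
t 18.95 p [ 532.99 -170.74   68.13] r [-90.03  -0.1   29.68] F [1.4 2.5 6.1] T [ 0.644 -0.417  0.186] q6 42.5
t 19.05 p [ 532.99 -170.75   68.12] r [-90.03  -0.1   29.66] F [1.3 2.2 4.8] T [ 0.631 -0.361  0.118] q6 42.5
```

```bash
python3 -m jog '[[1,0,0,0,0,0,0]]'>/dev/null; python3 s.py;python3 -m jog '[[1,0,0,0,0,0,-0.06]]'>/dev/null; python3 s.py;  python3 -m jog '[[1,0,0,0,0,0,0]]'>/dev/null; python3 s.py;  python3 -m jog '[[1,0,0,0,0,0,0]]'>/dev/null; python3 s.py
```

```text
t 19.15 p [ 532.95 -170.76   68.1 ] r [-90.03  -0.1   29.67] F [0.9 2.8 4.7] T [ 0.636 -0.366  0.152] q6 42.5
t 19.25 p [ 532.99 -170.75   68.11] r [-90.03  -0.1   29.38] F [1.  2.4 5.2] T [ 0.637 -0.359  0.2  ] q6 42.8
t 19.35 p [ 532.98 -170.75   68.13] r [-90.03  -0.1   29.37] F [0.9 2.5 5.4] T [ 0.602 -0.371  0.216] q6 42.8
t 19.45 p [ 533.   -170.74   68.14] r [-90.03  -0.1   29.38] F [1.1 3.1 5.4] T [ 0.601 -0.329  0.228] q6 42.8
```

Tz rose sharply to about 0.21 N m, so this is the stop. I'll ease slightly and pause there.

```bash
python3 -m jog '[[1,0,0,0,0,0,0.05],[1,0,0,0,0,0,0.05],[1,0,0,0,0,0,0.05],[1,0,0,0,0,0,0.05],[1,0,0,0,0,0,0.05]]'>/dev/null; python3 s.py; python3 -m jog '[[1,0,0,0,0,0,0],[1,0,0,0,0,0,0],[1,0,0,0,0,0,0],[1,0,0,0,0,0,0],[1,0,0,0,0,0,0]]'>/dev/null; python3 s.py
```

```text
t 19.95 p [ 532.95 -170.75   68.11] r [-90.03  -0.1   29.63] F [1.  2.8 5.9] T [ 0.653 -0.284  0.145] q6 42.6
t 20.45 p [ 532.96 -170.76   68.1 ] r [-90.03  -0.1   29.63] F [1.8 2.2 5.9] T [ 0.678 -0.301  0.057] q6 42.6
```

```bash
python3 -m jog '[[1,0,0,0,0,0,0.5],[1,0,0,0,0,0,1],[1,0,0,0,0,0,1.5],[1,0,0,0,0,0,2],[1,0,0,0,0,0,2.5]]'>/dev/null; python3 s.py; python3 -m jog '[[1,0,0,0,0,0,0.5],[1,0,0,0,0,0,1],[1,0,0,0,0,0,1.5],[1,0,0,0,0,0,2],[1,0,0,0,0,0,2.5]]'>/dev/null; python3 s.py; python3 -m jog '[[1,0,0,0,0,0,0.5],[1,0,0,0,0,0,1],[1,0,0,0,0,0,1.5],[1,0,0,0,0,0,2],[1,0,0,0,0,0,2.5]]'>/dev/null; python3 s.py
```

```text
t 20.95 p [ 532.72 -171.02   68.11] r [-9.005e+01 -5.000e-02  4.220e+01] F [0.7 1.5 6.1] T [ 0.488 -0.109 -0.042] q6 30.0
t 21.45 p [ 532.73 -170.89   68.09] r [-9.005e+01 -5.000e-02  5.471e+01] F [0.  2.  5.4] T [ 0.503 -0.09  -0.104] q6 17.5
t 21.95 p [ 532.66 -170.93   68.07] r [-9.005e+01 -3.000e-02  6.720e+01] F [0.3 1.8 6.8] T [ 0.525  0.021 -0.09 ] q6 5.0
```

```bash
python3 -m jog '[[1,0,0,0,0,0,0.5],[1,0,0,0,0,0,1],[1,0,0,0,0,0,1.5],[1,0,0,0,0,0,2],[1,0,0,0,0,0,2.5]]'>/dev/null; python3 s.py; python3 -m jog '[[1,0,0,0,0,0,0.5],[1,0,0,0,0,0,1],[1,0,0,0,0,0,1.5],[1,0,0,0,0,0,2],[1,0,0,0,0,0,2.5]]'>/dev/null; python3 s.py; python3 -m jog '[[1,0,0,0,0,0,0.5],[1,0,0,0,0,0,1],[1,0,0,0,0,0,1.5],[1,0,0,0,0,0,2],[1,0,0,0,0,0,2.5]]'>/dev/null; python3 s.py; python3 -m jog '[[1,0,0,0,0,0,0.2],[1,0,0,0,0,0,0.4],[1,0,0,0,0,0,0.6],[1,0,0,0,0,0,0.8]]'>/dev/null; python3 s.py
```

```text
t 22.45 p [ 532.63 -170.95   68.08] r [-9.006e+01 -2.000e-02  7.970e+01] F [0.1 1.8 6.5] T [ 0.497  0.071 -0.087] q6 -7.5
t 22.95 p [ 532.61 -171.03   68.09] r [-90.06   0.    92.2 ] F [-0.6  1.9  6.6] T [ 0.45   0.106 -0.095] q6 -20.0
t 23.45 p [ 532.57 -171.05   68.08] r [-9.005e+01  2.000e-02  1.047e+02] F [-0.1  1.3  6.3] T [ 0.307  0.097 -0.128] q6 -32.5
t 23.85 p [ 532.55 -171.08   68.07] r [-9.0050e+01  3.0000e-02  1.0863e+02] F [0.  0.7 6.1] T [ 0.314  0.115 -0.075] q6 -36.4
```

```bash
python3 -m jog '[[1,0,0,0,0,0,0.2],[1,0,0,0,0,0,0.4]]'>/dev/null; python3 s.py; python3 -m jog '[[1,0,0,0,0,0,0.1],[1,0,0,0,0,0,0.2]]'>/dev/null; python3 s.py;  python3 -m jog '[[1,0,0,0,0,0,0.1]]'>/dev/null; python3 s.py; python3 -m jog '[[1,0,0,0,0,0,0.1]]'>/dev/null; python3 s.py;
```

```text
t 24.05 p [ 532.57 -171.12   68.07] r [-9.0050e+01  3.0000e-02  1.1063e+02] F [-0.5  0.6  6. ] T [ 0.323  0.154 -0.102] q6 -38.4
t 24.25 p [ 532.57 -171.1    68.07] r [-9.0040e+01  3.0000e-02  1.1161e+02] F [-0.9  1.   5.9] T [ 0.293  0.186 -0.065] q6 -39.4
t 24.35 p [ 532.56 -171.12   68.09] r [-9.0040e+01  3.0000e-02  1.1211e+02] F [-0.9  1.6  5.5] T [ 0.226  0.163 -0.09 ] q6 -39.9
t 24.45 p [ 532.54 -171.11   68.04] r [-9.0040e+01  3.0000e-02  1.1261e+02] F [-0.5  1.5  6.2] T [ 0.274  0.114 -0.119] q6 -40.4
```

```bash
python3 -m jog '[[1,0,0,0,0,0,0.1]]'>/dev/null; python3 s.py; python3 -m jog '[[1,0,0,0,0,0,0.1]]'>/dev/null; python3 s.py;  python3 -m jog '[[1,0,0,0,0,0,0]]'>/dev/null; python3 s.py; python3 -m jog '[[1,0,0,0,0,0,0.1]]'>/dev/null; python3 s.py; python3 -m jog '[[1,0,0,0,0,0,0]]'>/dev/null; python3 s.py
```

```text
t 24.55 p [ 532.57 -171.14   68.11] r [-9.0040e+01  4.0000e-02  1.1311e+02] F [-0.4  0.7  6.3] T [ 0.251  0.162 -0.1  ] q6 -40.9
t 24.65 p [ 532.54 -171.11   68.07] r [-9.0040e+01  3.0000e-02  1.1361e+02] F [-0.7  0.1  6.8] T [ 0.255  0.143 -0.11 ] q6 -41.4
t 24.75 p [ 532.56 -171.12   68.06] r [-9.0040e+01  3.0000e-02  1.1361e+02] F [-1.6  1.3  6. ] T [ 0.198  0.06  -0.077] q6 -41.4
t 24.85 p [ 532.56 -171.11   68.06] r [-9.0040e+01  3.0000e-02  1.1409e+02] F [-1.3  1.4  6.9] T [ 0.278  0.198 -0.154] q6 -41.9
t 24.95 p [ 532.58 -171.11   68.1 ] r [-9.005e+01  3.000e-02  1.141e+02] F [-0.1  1.3  6. ] T [ 0.255  0.128 -0.058] q6 -41.9
```

```bash
python3 -m jog '[[1,0,0,0,0,0,0.08]]'>/dev/null; python3 s.py; python3 -m jog '[[1,0,0,0,0,0,0]]'>/dev/null; python3 s.py;  python3 -m jog '[[1,0,0,0,0,0,0.08]]'>/dev/null; python3 s.py; python3 -m jog '[[1,0,0,0,0,0,0]]'>/dev/null; python3 s.py
```

```text
t 25.05 p [ 532.56 -171.11   68.12] r [-9.0050e+01  3.0000e-02  1.1449e+02] F [-0.5  1.6  5.3] T [ 0.306  0.106 -0.161] q6 -42.3
t 25.15 p [ 532.57 -171.12   68.1 ] r [-9.005e+01  3.000e-02  1.145e+02] F [0.1 1.6 6.2] T [ 0.295  0.132 -0.154] q6 -42.3
t 25.25 p [ 532.56 -171.11   68.07] r [-9.0040e+01  3.0000e-02  1.1489e+02] F [-0.9  0.   5.8] T [ 0.289  0.093 -0.167] q6 -42.7
t 25.35 p [ 532.55 -171.15   68.09] r [-9.0040e+01  3.0000e-02  1.1489e+02] F [-0.8  0.9  5.9] T [ 0.341  0.113 -0.228] q6 -42.7
```

Home stop felt at 114.6°, symmetric with the far stop, so centre is 106.5°. I'll centre the key and draw it out slowly.

```bash
python3 -m jog '[[1,0,-0.002,0,0,0,-0.5],[1,0,-0.004,0,0,0,-1],[1,0,-0.008,0,0,0,-1.5],[1,0,-0.008,0,0,0,-1.68],[1,0,-0.008,0,0,0,-1.68]]'>/dev/null; python3 s.py; python3 -m jog '[[1,0,0,0.03,0,0,0],[1,0,0,0.06,0,0,0],[1,0,0,0.08,0,0,0],[1,0,0,0.08,0,0,0]]'>/dev/null; python3 s.py;  python3 -m jog '[[1,0,0,0.04,0,0,0],[1,0,0,0.08,0,0,0],[1,0,0,0.08,0,0,0]]'>/dev/null; python3 s.py
```

```text
t 25.85 p [ 532.57 -171.33   68.09] r [-9.0050e+01  3.0000e-02  1.0647e+02] F [-0.4  0.6  5.7] T [0.189 0.101 0.032] q6 -34.3
t 26.25 p [ 532.17 -171.29   69.24] r [-8.9980e+01 -1.0000e-02  1.0648e+02] F [-1.1  0.1 -0.5] T [ 0.019  0.019 -0.   ] q6 -34.3
t 26.55 p [ 532.35 -171.29   71.6 ] r [-9.0010e+01  1.0000e-02  1.0648e+02] F [ 0.2 -0.2 -1.5] T [0.068 0.03  0.009] q6 -34.3
```

```bash
python3 -m jog '[[1,0,0,0.1,0,0,0],[1,0,0,0.2,0,0,0],[1,0,0,0.3,0,0,0],[1,0,0,0.4,0,0,0],[1,0,0,0.4,0,0,0]]'>/dev/null; python3 s.py; python3 -m jog '[[1,0,0,0.15,0,0,0],[1,0,0,0.3,0,0,0],[1,0,0,0.45,0,0,0],[1,0,0,0.6,0,0,0],[1,0,0,0.7,0,0,0]]'>/dev/null; python3 s.py;  python3 -m jog '[[1,0,0,0.4,0,0,0],[1,0,0,0.9,0,0,0],[1,0,0,1.4,0,0,0],[1,0,0,1.4,0,0,0]]'; python3 s.py
python3 - <<'E'
from h import *
p,d,o=snap('wrist','w4')
cv2.imwrite('pics/w4c.png',cv2.resize(cv2.convertScaleAbs(p[120:300,200:440,::-1],alpha=2),None,fx=3,fy=3,interpolation=cv2.INTER_CUBIC))
Rt=R.from_euler('xyz',o['tcp_rot'],degrees=True).as_matrix();C=cloud('wrist',d,o); T=(C-o['ee_pos'])@Rt
m=(d>0)&(T[...,1]<-.03)&(T[...,1]>-.045)&(np.abs(T[...,0])<.0075)&(np.abs(T[...,2])<.03)
print('headtop tool',m.sum(),(T[m].min(0)*1000).round(1),(T[m].max(0)*1000).round(1),(np.median(T[m],0)*1000).round(1))
E
```

```text
t 27.05 p [ 532.5  -171.26   81.96] r [-9.0030e+01  1.0000e-02  1.0648e+02] F [ 0.1  0.9 -0.3] T [ 0.073  0.003 -0.041] q6 -34.3
t 27.55 p [ 532.46 -171.31   99.51] r [-9.0020e+01  2.0000e-02  1.0648e+02] F [0.4 0.6 0.8] T [ 0.01  -0.012  0.01 ] q6 -34.3
time: 27.95
ee_pos: [0.5333, -0.1716, 0.1367]
tcp_rot: [-90.2, 0.1, 106.5]
wrist_force: [-0.3, -0.3, -0.4]
opening: 0.0091
t 27.95 p [ 533.34 -171.58  136.68] r [-90.17   0.12 106.48] F [-0.3 -0.3 -0.4] T [ 0.051  0.021 -0.053] q6 -34.3
headtop tool 1211 [ -7.5 -44.9 -18.1] [  7.5 -30.   18.2] [ -0.4 -35.6   5.6]
```

View pics/w4c.png

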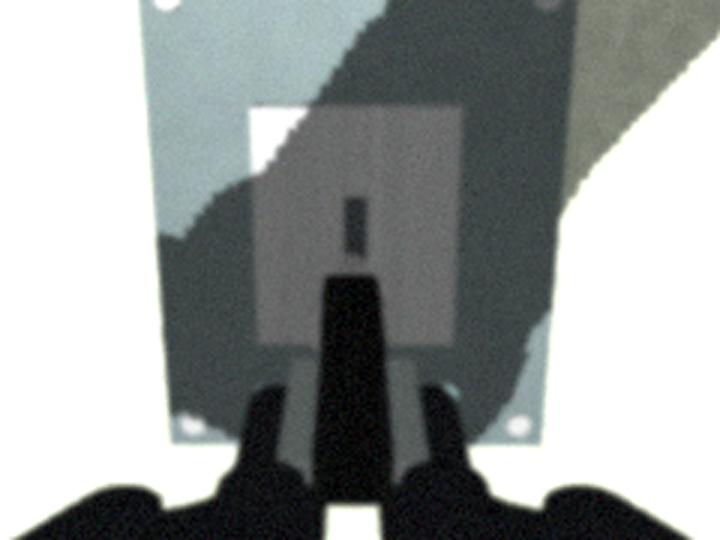

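The crop shows the slot upright and clear at about (355,226), with the key still square in the jaws. Now back to the holder.

```bash
python3 -m jog '[[1,0.1,1,0,0,0,-0.4],[1,0.2,2.5,0,0,0,-0.8],[1,0.3,4,0,0,0,-1.2],[1,0.4,5.5,0,0,0,-1.6],[1,0.52,7,0,0,0,-2]]'>/dev/null; python3 -m jog '[[1,0,1.5,0,0,0,0],[1,0,3,0,0,0,0],[1,0,4.5,0,0,0,0],[1,0,6,0,0,0,0],[1,0,7.27,0,0,0,0]]'>/dev/null; python3 -m jog '[[1,0,0,-0.4,0,0,0],[1,0,0,-1,0,0,0],[1,0,0,-1.6,0,0,0],[1,0,0,-2,0,0,0],[1,0,0,-2.1,0,0,0]]'>/dev/null; python3 -m jog '[[1,0,0,0,0,0,0],[1,0,0,0,0,0,0]]'>/dev/null; python3 s.py
```

```text
t 29.7 p [545.62 185.24  82.04] r [-9.005e+01 -1.000e-02  9.645e+01] F [ 1.2 -0.4 -0.3] T [-0.011 -0.044 -0.018] q6 12.3
```

```bash
python3 -m jog '[[1,0,0,-0.2,0,0,0],[1,0,0,-0.4,0,0,0],[1,0,0,-0.6,0,0,0],[1,0,0,-0.6,0,0,0]]'>/dev/null; python3 s.py; python3 -m jog '[[1,0,0,-0.04,0,0,0],[1,0,0,-0.08,0,0,0],[1,0,0,-0.12,0,0,0],[1,0,0,-0.12,0,0,0]]'>/dev/null; python3 s.py; python3 -m jog '[[1,0,0,-0.04,0,0,0],[1,0,0,-0.08,0,0,0],[1,0,0,-0.08,0,0,0]]'>/dev/null; python3 s.py
```

```text
t 30.1 p [544.82 185.37  65.43] r [-8.992e+01  2.000e-02  9.649e+01] F [0.1 0.7 0. ] T [-0.026  0.033  0.002] q6 12.3
t 30.5 p [545.28 185.51  63.42] r [-90.    -0.    96.48] F [-0.2 -0.5 -0.8] T [ 0.001 -0.011  0.006] q6 12.3
t 30.8 p [545.23 185.48  61.28] r [-89.99   0.    96.48] F [ 0.5  0.1 -0.2] T [-0.001 -0.035  0.003] q6 12.3
```

The key is below the block's top with no load, so it's in the pocket. Carrying on down.

```bash
python3 -m jog '[[1,0,0,-0.08,0,0,0],[1,0,0,-0.16,0,0,0],[1,0,0,-0.24,0,0,0],[1,0,0,-0.32,0,0,0],[1,0,0,-0.32,0,0,0]]'>/dev/null; python3 s.py; python3 -m jog '[[1,0,0,-0.08,0,0,0],[1,0,0,-0.16,0,0,0],[1,0,0,-0.24,0,0,0],[1,0,0,-0.28,0,0,0],[1,0,0,-0.28,0,0,0]]'>/dev/null; python3 s.py; python3 -m jog '[[1,0,0,-0.03,0,0,0],[1,0,0,-0.06,0,0,0],[1,0,0,-0.06,0,0,0]]'>/dev/null; python3 s.py
```

```text
t 31.3 p [545.09 185.43  53.03] r [-8.997e+01  1.000e-02  9.648e+01] F [-0.5 -0.8 -1.7] T [-0.112 -0.018 -0.009] q6 12.3
t 31.8 p [545.18 185.48  46.22] r [-89.98   0.    96.49] F [-0.  -0.3 -0.4] T [-0.007  0.011 -0.001] q6 12.3
t 32.1 p [545.25 185.5   44.88] r [-89.99  -0.    96.48] F [ 0.   0.5 -0.2] T [-0.033  0.058  0.034] q6 12.3
```

```bash
python3 -m jog '[[1,0,0,-0.03,0,0,0],[1,0,0,-0.05,0,0,0],[1,0,0,-0.05,0,0,0]]'>/dev/null; python3 s.py; python3 -m jog '[[1,0,0,-0.02,0,0,0],[1,0,0,-0.02,0,0,0]]'>/dev/null; python3 s.py
```

```text
t 32.4 p [545.27 185.5   43.63] r [-90.     0.    96.48] F [-0.2 -0.6 -0.3] T [-0.058  0.051 -0.031] q6 12.3
t 32.6 p [545.35 185.52  43.32] r [-90.01  -0.    96.48] F [ 0.1 -0.5 -0.4] T [-0.025  0.053 -0.057] q6 12.3
```

```bash
python3 -m jog '[[1,0,0,-0.015,0,0,0],[1,0,0,-0.015,0,0,0]]'>/dev/null; python3 s.py; python3 -m jog '[[1,0,0,-0.01,0,0,0],[1,0,0,-0.01,0,0,0]]'>/dev/null; python3 s.py
```

```text
t 32.8 p [545.47 185.54  43.26] r [-90.04  -0.    96.48] F [-0.3 -1.1  3.7] T [-0.064  0.187  0.013] q6 12.3
t 33.0 p [545.54 185.53  43.19] r [-9.005e+01 -1.000e-02  9.648e+01] F [-1.6 -1.4  5.9] T [-0.125  0.321  0.04 ] q6 12.3
```

Seated on the holder at about 5 N. I'll ease, release, retreat and check.

```bash
python3 -m jog '[[1,0,0,0.015,0,0,0],[0.9,0,0,0.015,0,0,0],[0.75,0,0,0.015,0,0,0],[0.5,0,0,0.015,0,0,0],[0.2,0,0,0.015,0,0,0]]' 20; python3 -m jog '[[0,0,0,0,0,0,0],[0,0,0,0,0,0,0],[0,0,0,0,0,0,0],[0,0,0,0,0,0,0],[0,0,0,0,0,0,0]]'; python3 -m jog '[[0,0,0,0.5,0,0,0],[0,0,0,1.3,0,0,0],[0,0,0,2.3,0,0,0],[0,0,0,3.4,0,0,0],[0,0,0,4.4,0,0,0]]';python3 -m jog '[[0,0,0,0.5,0,0,0],[0,0,0,0.5,0,0,0],[0,0,0,0.5,0,0,0]]'
python3 - <<'E'
from h import *
p,d,o=snap('wrist','w5'); print(o['wrist_force'])
C=cloud('wrist',d,o)
def rect(C,d,z0,z1,l):
    m=(np.hypot(C[...,0]-.544,C[...,1]-.184)<.05)&(C[...,2]>z0)&(C[...,2]<z1)&(d>0)
    print(l,m.sum(),np.median(C[m],0).round(4),cv2.minAreaRect((C[m][:,:2]*1000).astype(np.float32)))
rect(C,d,.022,.036,'holder');rect(C,d,.05,.1,'key')
p,d,o=snap('top','t5');C=cloud('top',d)
for l in ['bottle','beaker','rack']:
    for r in bot.regions_of('top',l)[:1]:
        q=C[r['pixels']&(d>0)]; print(l,r['point'],np.median(q,0).round(3))
w=cv2.imread('pics/w5.png')[120:300,200:440]
cv2.imwrite('pics/w5c.png',np.hstack([cv2.resize(cv2.convertScaleAbs(w,alpha=2),(400,300)),cv2.resize(cv2.imread('pics/t5.png')[140:290,180:380],(400,300))]))
E
```

```text
time: 33.5
ee_pos: [0.5451, 0.1855, 0.0426]
tcp_rot: [-90.0, 0.0, 96.5]
wrist_force: [0.4, 0.2, -0.1]
opening: 0.0496
time: 34.0
ee_pos: [0.5453, 0.1855, 0.0429]
tcp_rot: [-90.0, -0.0, 96.5]
wrist_force: [0.1, -0.5, 0.8]
opening: 0.0853
time: 34.5
ee_pos: [0.5454, 0.1855, 0.1553]
tcp_rot: [-90.1, -0.0, 96.5]
wrist_force: [0.5, 0.8, 0.2]
opening: 0.0855
time: 34.8
ee_pos: [0.5452, 0.1855, 0.1648]
tcp_rot: [-90.0, 0.0, 96.5]
wrist_force: [0.2, 0.6, -0.5]
opening: 0.0857
[ 0.17549805  0.60097505 -0.49714414]
holder 1891 [0.5386 0.1808 0.0308] ((544.7237548828125, 184.17823791503906), (59.965030670166016, 50.09537124633789), 6.639111518859863)
key 509 [0.5416 0.1843 0.0783] ((545.1109619140625, 184.67236328125), (35.50615310668945, 11.847164154052734), 6.49894380569458)
bottle [154.0, 320.9] [0.786 0.02  0.084]
rack [212.0, 463.6] [ 0.611 -0.422  0.052]
```

View pics/w5c.png

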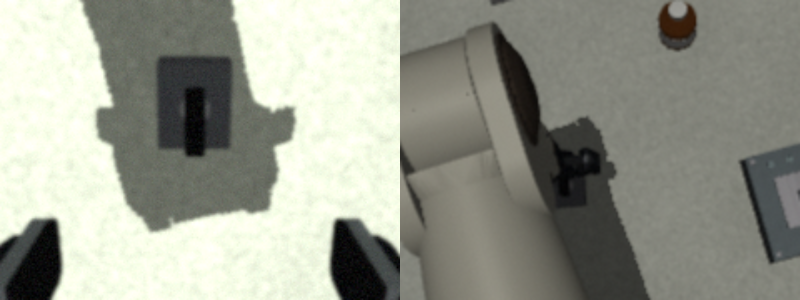

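The key stands upright in its holder with its head top at z 0.078, as at the start. It's centred within 0.6 mm and the gripper is clear. Handing in.

```bash
python3 -c "
from workcell import bot
print(bot.job_done())"
```

```text
the job is handed in; nothing more can be done
None
```

I reset the gas alarm and handed the job in at about 35 s of the 72 s allowed. No verdict was reported.

- **Insertion:** I located the keyhole with the wrist camera and found the rest by feel. Before the key was home, the load on it stayed below about 2 N. It went fully home with about 5–6 N on the plate.
- **Turn:** I turned it clockwise to the stop, felt as a rise in torque to about 0.21 N m. That is roughly at the 0.2 N m where I was meant to ease off, and below the 0.3 N m damage limit. I eased back, paused there for about 1 s, then turned it back to its home stop, which also peaked at about 0.2 N m (one noisy reading of 0.23).
- **Withdrawal and return:** The key drew out freely and was lowered into the holder until it seated at about 6 N, then released.

**Last checks:**
- The key stands upright in its holder, with its head top at 78 mm as at the start, and centred within 0.6 mm.
- The bottle and rack have not moved, within about 1 mm. The beaker was not detected in the last top picture, because the arm hid that area; the arm never went near it and no contact showed in the forces.
- The key had to turn about 2° more each way than the stated play suggests before meeting a stop. The two stops were symmetric about home, so I put this down to slightly larger play plus give in the grip.

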